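Look into the table bin without slamming its lid

TASK

The spare keys may have gone into the small steel pedal bin on the console: with your fingertips press its pedal smoothly all the way down so that the lid stands wide open, and keep it open for a good three seconds so the overhead camera can look inside. Then let the pedal up slowly under the fingertips so that the lid comes down gently and shuts without ever slamming, and draw the hand clear. Only press the pedal: do not touch the lid or grip the pedal, do not lift, tip or shove the bin, and leave the other things where they are.

Things in the scene. Friction and masses are not known exactly. Their poses are not given: they have to be found in the camera images.
- bin: Round steel table pedal bin, 150 mm across, 215 mm high, about 1.9 kg, loose on the console but steady under 30 N on the pedal. Origin: centre of its underside; z up; its front, where the pedal sticks out, faces its own -x, the lid's hinge is at the back (+x). Black foot ring 154 mm across up to 45 mm, shell rim at 195 mm, keys on the floor of its inner bucket.
- pedal_plate: The pedal's steel tread at the bin's front foot, 46 mm deep (its x), 62 mm wide (y), 6 mm thick, with a rubber pad on top. Origin: middle of the plate; its z is the tread's normal (leans 0.14 rad when up, front edge higher). Its inner edge is 7 mm from the foot ring and the bin's wall stands behind it: lean the hand 20 to 35 degrees back, away from the bin, for room.
- pedal_pad (a point): Middle of the top of the pedal's rubber pad (38 x 54 mm), where to press: 106 mm ahead of the bin's centre (bin -x), about 42 mm above the console with the pedal up and 17 mm with it fully down (25 mm of travel). Axes as pedal_plate.
- pedal (a joint): Pedal lever, rad: 0 up, 0.235 fully down (hard stop). It turns about a level axis across the bin below the bin's centre, 22 mm above the console. It takes about 5 to 9 N on the pad to start and 2 to 5 N near the bottom (the lid's weight varies); the lid's weight and a light return spring bring it up again.
- lid (a joint): Lid, rad: 0 shut, 1.31 wide open (75 degrees). Linked rigidly to the pedal: lid = 5.57 x pedal, so 1 mm of pedal travel moves it about 0.05 rad. Little slows it: if the pedal is let go the lid slams at 4 to 7 rad/s; a pedal let up at 10 mm/s shuts it at 0.5 rad/s.
- lid_cover: The bin's domed round steel lid, 154 mm across and 17 mm thick, hinged at the back of the rim; it swings up and away from the pedal side. Origin: on the hinge axis, 86 mm behind the bin's centre and 199 mm up; when shut its x is the bin's x. Not to be touched.
- key_bowl: White ceramic bowl, 156 mm across, 48 mm high, at the left or right end of the work. Origin: centre of its underside. A bystander.
- key_ring: Steel split ring with two keys, about 80 mm long and 4 mm thick, lying in the bowl. Origin: middle of its underside. A bystander.
- glasses_case: Hinged grey hard case standing open with black plastic sunglasses in it: base 164 x 68 x 28 mm (x, y, z), its lid leaning up to about 95 mm high on the +y side. Origin: centre of the base's underside. A bystander.
- flashlight: Aluminium flashlight standing on its tail beside the bin's front, 39 mm across the head, 128 mm high. Origin: centre of its underside. A bystander, easily knocked over.
- stopper: Glass bottle stopper standing on its glass head with the cork up, on the other side of the bin's front, 45 mm across, 68 mm high. Origin: centre of its underside. A bystander.
- clip_stand: Empty steel spring clip on a wooden stand, base 60 x 60 mm, 130 mm high, at the far left or right. Origin: centre of its underside. A bystander.
- gel_bottle: White plastic hand-gel pump bottle, 44 mm across, 130 mm high, on the other side from the clip stand. Origin: centre of its underside. A bystander.
Not all that is in view belongs to the job. Leave any green or purple look-alike of the bin alone.

How it is judged:
On the way, in this order (a step that is already met when the one before it is completed fails the run):
1. the pedal is held down by the fingers with the lid wide open (over 1.15 of 1.31 rad) for 2.5 s (value of joint lid above 1.15 rad and contact force between the fingers and pedal_plate above 0.5 N), for 2.5 s.
2. the lid is on its way down, half shut, with the fingers still on the pedal (value of joint lid between 0.1 and 0.65 rad and contact force between the fingers and pedal_plate above 0.2 N), for 0.1 s.
3. the lid is shut (under 0.04 rad) (value of joint lid below 0.04 rad), for 0.3 s.
At the end, for the whole second after the job is handed in: The lid is shut again (within 0.04 rad), the bin stands upright within 20 mm of where it stood, every other thing is within 20 mm of its place, and the hand touches nothing (value of joint lid below 0.04 rad and distance of each of bin, key_bowl, key_ring, glasses_case, flashlight, stopper, clip_stand, gel_bottle from where it was at the start of the episode below 0.02 m and angle between bin's own z axis and vertical below 0.04 rad).
It fails at once if the lid slams: it is in the last 0.12 rad before shut and falling faster than 2.5 rad/s (about 0.4 m/s at its front edge) (value of joint lid below 0.12 rad and velocity of joint lid below -2.5 rad/s).
It fails at once if the robot touches the lid (over 0.5 N) (contact force between any of the fingers, the arm and lid_cover above 0.5 N).
It fails at once if the pedal is gripped or straddled between the fingers (tool point down at the tread) instead of pressed from above (contact force between the fingers and pedal_plate above 0.5 N and distance between the grasp point and pedal_pad below 0.04 m and z of the grasp point in the frame of pedal_pad below 0 m).
It fails at once if the bin is lifted, tipped (over 0.1 rad) or shoved more than 20 mm (height (world z) of bin above 0.01 m or angle between bin's own z axis and vertical above 0.1 rad or distance of bin from where it was at the start of the episode above 0.02 m).
It fails at once if the bowl, keys, sunglasses case, flashlight, stopper, clip stand or gel bottle is moved more than 20 mm, lifted or tipped (distance of any of key_bowl, key_ring, glasses_case, flashlight, stopper, clip_stand, gel_bottle from where it was at the start of the episode above 0.02 m or angle between any of key_bowl, key_ring, glasses_case, flashlight, stopper, clip_stand, gel_bottle's own z axis and vertical above 0.3 rad).
It also fails if it takes over 51 s, if anything falls off the work surface, if the arm or the gripper's body presses on something with over 40 N, if the wrist force passes 120 N, or if a joint passes its speed limit or range.

ROBOT

A 6-joint arm with a two-finger parallel gripper is mounted at the origin on the work surface. World frame = base frame: x ahead of the robot, y to its left, z up, the work surface at z = 0. Lengths are in m, angles in rad, forces in N, time in s.
With the tool pointing down it reaches from about 0.3 to 0.75 m from the base axis. Payload 8.5 kg.
Tool frame: the origin (TCP) lies between the finger pads, 19 mm behind the fingertips; this is the grasp point; z points along the fingers, y is the line along which they close (so a half turn about z gives the same grasp; the last joint's range is limited). The gripper opens to 88 mm and grips with 3 to 60 N. Pads are 18 mm wide; open, the fingers measure 123 mm over their backs; the gripper's body (75 mm by 187 mm) begins 45 mm behind the grasp point.
Start: joints at [-1.497, 0.381, 1.297, -0, 1.464, -0.215], TCP at [0.157, -0.527, 0.257] pointing down, gripper open.
Joint ranges: [-3.11, 3.11], [-0.89, 2.33], [0.22, 2.48], [-1.42, 4.56], [0.17, 2.85], [-2.88, 2.88]. Speed limits (rad/s): [2.39, 2.39, 3.14, 3.14, 3.14, 3.14].

INTERFACE

Orientations are given as [roll, pitch, yaw] about the fixed x, y, z axes, in that order (R = Rz(yaw) Ry(pitch) Rx(roll)).
In Python, from station import * gives the robot as it stands.
- The arm moves only by the tool jog_arm, never from a script. Its argument "steps" is a list of rows, each an object with "translation": the shift along the tool's x, y, z in m, a list of three; "twist": the turn, a rotation vector about the tool's x, y, z in degrees, a list of three; "gripper": the finger opening in m, from 0 to 0.0881. A call has 1 to 12 rows; each row shifts and turns the commanded pose from where the row before left it, along the tool's axes as they then stand; what a row does not reach is not made up. A row lasts 1/12 s, in which the tool goes at most 41.7 mm and 7.16 degrees, less where a joint would pass 70% of its speed; a pose out of reach is approached as far as the arm can. A call is refused whole if a number of a shift passes 0.0417 or a number of a turn 7.16, either way. A call with a gripper value outside its range is refused whole. The fingers move at their own pace and stop on an object; the grip force is fixed at half the most. Time passes only in rows, so rows that do not move let the fingers close. It gives the time, the measured TCP pose, the force, the opening and the grip force at its end, in the units of the state.
- read_state(): the state, without advancing time (a new reading comes with each control period).
- get_image(name): name is "side" or "top"; returns the picture (420x560x3 uint8, red, green, blue); there is no depth.
- camera_model(name): a dict with "vfov" (degrees; the focal length in pixels is half the picture's height over the tangent of half this angle, whatever the lens; pixels are square), "cx", "cy" (the principal point, pixels), "R" (3x3) and "t" (3): a world point X has camera coordinates R X + t. Camera axes: x right, y down, z forward; pixel columns grow to the right and rows downward; lengths in m; the calibration is good to about 2 mm. A picture is of the moment at which its call begins. camera_model takes no time and is no camera call.
- hand_in(): hands the job in; it is judged then, once.
The state is a dict: "clock": time; "q": joint angles; "qvel": joint speeds; "joint_torque": joint torques, N m; "position": TCP position; "tcp_rot": TCP orientation; "ft_force": force on the tool from outside, world axes, zero at the start; "moment": the same for the moment, N m; "grip_width": finger opening in m; "grip_force": force on a finger pad.
Only numpy, scipy, OpenCV 4.12 (cv2) and the standard library are available. Lean on these libraries where they do the work, as an engineer would, in place of code of your own. Each camera call takes 0.05 s, during which the arm holds its last target. There are 200 camera calls.

## Working session

There is one attempt and no reset: what is moved stays moved. The work goes in short steps, Python scripts to look and compute and a tool call to move; the robot and the scene stay as the last step left them, time stands still between calls to the robot, and variables do not carry over. Pictures are saved under pics/ and viewed, at most 10 in all, crops included, and the job is handed in when it is done.

Besides the shell and the picture viewer there is one more tool, called after "Call:" by a JSON object that holds its "fn" and its "kwargs", one argument or row to a line. jog_arm: Moves the arm, as the interface text tells. Its arguments: {"type":"object","properties":{"steps":{"type":"array","items":{"type":"object","properties":{"translation":{"type":"array","items":{"type":"number"}},"twist":{"type":"array","items":{"type":"number"}},"gripper":{"type":"number"}}}}},"required":["steps"]}

```bash
mkdir -p pics; python3 - <<'E'
from station import *
import cv2
for n in("side","top"):
    cv2.imwrite(f"pics/{n}0.png",get_image(n)[:,:,::-1]); print(n,camera_model(n))
print(read_state())
E
```

```text
side {'vfov': 42.72940880893191, 'cx': 278.3103221469048, 'cy': 209.35448730788076, 'R': array([[ 0.22993314, -0.97310603, -0.01397879],
       [-0.6713164 , -0.1481919 , -0.72620482],
       [ 0.70460275,  0.17636275, -0.68733627]]), 't': array([-0.12010826,  0.49853142,  1.28052154])}
top {'vfov': 50.26128097846626, 'cx': 279.27433825057176, 'cy': 218.16111095859821, 'R': array([[-1.54035766e-02, -9.99881321e-01, -2.71882151e-04],
       [-9.97431938e-01,  1.53848629e-02, -6.99488022e-02],
       [ 6.99446836e-02, -8.06277789e-04, -9.97550546e-01]]), 't': array([0.02141609, 0.57875524, 1.39901123])}
{'clock': 0.1, 'q': array([-1.49731295e+00,  3.81113279e-01,  1.29817737e+00, -1.00786788e-05,
        1.46357792e+00, -2.15285977e-01]), 'qvel': array([ 6.51283387e-04, -2.58647597e-03, -1.52958786e-03,  9.05270384e-04,
        7.47534066e-04, -9.06387593e-05]), 'joint_torque': array([ 5.27884709e-03, -4.38652325e+01, -2.24913239e+01,  7.14704907e-02,
        3.41801788e-02, -7.30208649e-05]), 'position': array([ 0.15661049, -0.52698999,  0.25691029]), 'tcp_rot': array([-3.14034405e+00, -2.62781841e-04,  2.88770273e-01]), 'ft_force': array([ 0.39907018, -0.54125592, -0.11368795]), 'moment': array([-0.01971115,  0.01680616,  0.02228232]), 'grip_force': 0.0, 'grip_width': 0.08790078799952115}
```

View pics/side0.png

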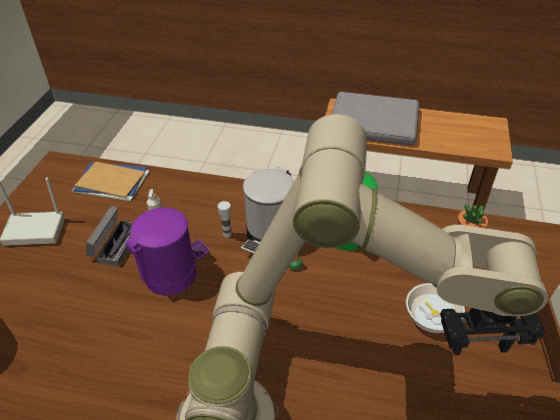

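View pics/top0.png

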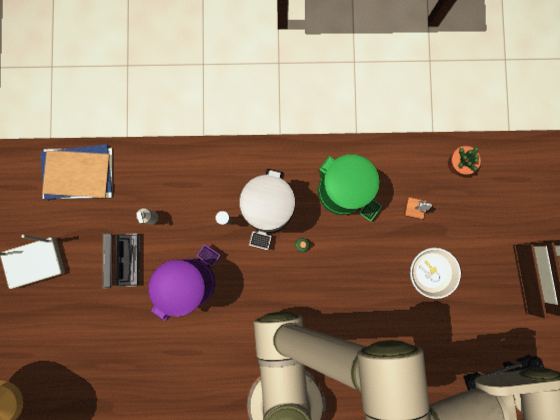

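The side view shows the bin at about (268,205), its pedal at (251,245), the flashlight at (225,220) and the stopper at (295,264). In the top view the lid is at (267,203), the pedal at (260,241), the hinge at (274,175), the flashlight at (223,218), the stopper at (303,244), and the purple decoy at (177,288).

```bash
cat > h.py <<'E'
from station import *
import cv2, numpy as np
def ray(n,p,z):
    m=camera_model(n);f=210/np.tan(np.radians(m["vfov"]/2))
    R,t=np.array(m["R"]),np.array(m["t"]);c=-R.T@t
    d=R.T@np.array([(p[0]-m["cx"])/f,(p[1]-m["cy"])/f,1]);return c+d*(z-c[2])/d[2]
def proj(n,X):
    m=camera_model(n);f=210/np.tan(np.radians(m["vfov"]/2));c=m["R"]@np.array(X)+m["t"]
    return np.array([c[0]/c[2]*f+m["cx"],c[1]/c[2]*f+m["cy"]])
E
python3 - <<'E'
from h import *
a=cv2.imread("pics/top0.png");b=cv2.imread("pics/side0.png")
g=a[150:270,200:330]; hsv=cv2.cvtColor(g,cv2.COLOR_BGR2HSV)
m=((hsv[...,1]<60)&(hsv[...,2]>110)).astype(np.uint8)
m=cv2.morphologyEx(m,cv2.MORPH_OPEN,np.ones((5,5)))
for c in cv2.findContours(m,0,2)[0]:
    (x,y),r=cv2.minEnclosingCircle(c);print("circ",x+200,y+150,r,cv2.contourArea(c))
    print(cv2.minAreaRect(c))
    if r>20: L=ray("top",(x+200,y+150),.2);print("lid",L,ray("top",(x+200+r,y+150),.2))
for n,p,z in(("top",(260,241),.042),("side",(251,245),.042),("top",(274,175),.199),("top",(223,218),.128),("top",(303,244),.068),("side",(225,205),.128),("side",(295,264),.05),("top",(208,256),.042),("top",(177,288),.2)):print(n,p,ray(n,p,z))
cv2.imwrite("pics/c.png",np.hstack([cv2.resize(a[165:265,205:315],None,fx=3.6,fy=3.6,interpolation=2),cv2.resize(b[165:265+10,205:315],None,fx=3.6,fy=3.6,interpolation=2)[:360]]))
E
```

```text
circ 222.0 217.3125 6.853760242462158 125.0
((22.0, 67.0), (12.0, 12.0), 90.0)
circ 267.43650817871094 199.6904754638672 30.008045196533203 2377.5
((66.69999694824219, 51.90000534057617), (55.007266998291016, 55.007266998291016), 63.43495178222656)
lid [0.61831382 0.04470346 0.2       ] [ 0.61702819 -0.03858515  0.2       ]
top (260, 241) [0.50720982 0.07355455 0.042     ]
side (251, 245) [0.51743283 0.08349771 0.042     ]
top (274, 175) [0.68736717 0.025487   0.199     ]
top (223, 218) [0.57447822 0.17739504 0.128     ]
top (303, 244) [ 0.4955338  -0.05863027  0.068     ]
side (225, 205) [0.58424408 0.1797274  0.128     ]
side (295, 264) [ 0.46567164 -0.0640481   0.05      ]
top (208, 256) [0.46320096 0.23548995 0.042     ]
top (177, 288) [0.37906269 0.29559236 0.2       ]
```

View pics/c.png

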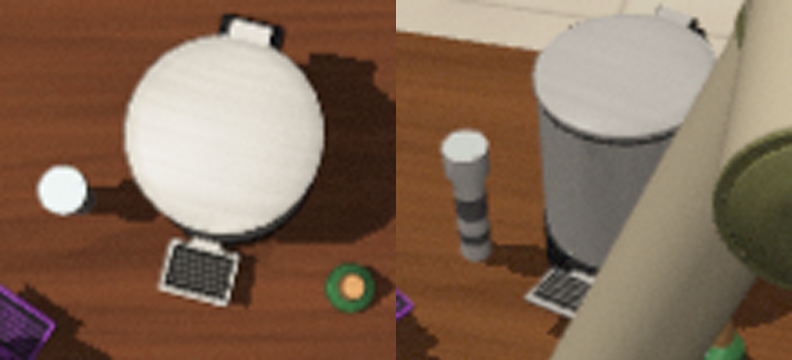

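The crop shows the lid centre at about (267.2,202.8) with a radius of 27.5 px. The pedal plate centre is at about (260.6,240.3) in the top picture, and its edges are clear. The flashlight is on the robot's left and the stopper on its right.

```bash
python3 - <<'E'
from h import *
L=ray("top",(267.2,202.8),.205);P=ray("top",(260.6,240.3),.042);H=ray("top",(274.7,174.5),.2)
print(L,P,H)
for A,B in((L,P),(H,P),(H,L)):
    d=(A-B)[:2];print(np.linalg.norm(d),np.degrees(np.arctan2(d[1],d[0])))
k=[ray("top",(205+x/3.6,165+y/3.6),.042) for x,y in((173,240),(240,252),(228,304),(160,290))]
for i in range(4):
    d=(k[i]-k[i-1])[:2];print(np.linalg.norm(d),np.degrees(np.arctan2(d[1],d[0])))
s=read_state();print(s["position"])
E
```

```text
[0.60912544 0.04534836 0.205     ] [0.50935609 0.07166126 0.042     ] [0.68857544 0.0235063  0.2       ]
0.10318086837171188 -14.774605913602628
0.18557606007190997 -15.039748915151405
0.0823976799673352 -15.371769678642174
0.04457708723130827 -15.232250620574249
0.05891040063277294 -101.03338331642392
0.04603026462398351 166.18510338308292
0.05995976737296592 77.515337106885
[ 0.15661049 -0.52698999  0.25691029]
```

Two checks agree with the given sizes. Lid centre to pad is 103 mm (106 expected) and the plate measures about 45 x 60 mm. Bin yaw is about -14.8° and the pad is at about (0.508, 0.072). I will close the fingers, yaw the tool, then traverse.

Call:
{"fn": "jog_arm", "kwargs": {
  "steps": [
    {"twist": [0,0,6.26],"gripper": 0},
    {"twist": [0,0,6.26],"gripper": 0},
    {"twist": [0,0,6.26],"gripper": 0},
    {"twist": [0,0,6.26],"gripper": 0},
    {"twist": [0,0,6.26],"gripper": 0},
    {"translation": [0.005,-0.02,0]},
    {"translation": [0.005,-0.033,0]},
    {"translation": [0.005,-0.033,0]},
    {"translation": [0.005,-0.033,0]},
    {"translation": [0.005,-0.033,0]},
    {"translation": [0.005,-0.033,0]},
    {"translation": [0.005,-0.033,0]}
  ]
}}

```text
validation failed for argument at $.st...
```

Call:
{"fn": "jog_arm", "kwargs": {
  "steps": [
    {"translation": [0.005,-0.033,0]},
    {"translation": [0.005,-0.033,0]},
    {"translation": [0.005,-0.033,0]},
    {"translation": [0.005,-0.033,0]},
    {"translation": [0.005,-0.033,0]},
    {"translation": [0.005,-0.033,0]},
    {"translation": [0.005,-0.033,0]},
    {"translation": [0.005,-0.033,0]},
    {"translation": [0.005,-0.033,0]},
    {"translation": [0.005,-0.033,0]},
    {"translation": [0.005,-0.033,0]},
    {"translation": [0,0,0]}
  ]
}}

```text
validation failed for argument at $.st...
```

Call:
{"fn": "jog_arm", "kwargs": {
  "steps": [
    {"translation": [0,0,0],"twist": [0,0,6.26],"gripper": 0},
    {"translation": [0,0,0],"twist": [0,0,6.26],"gripper": 0},
    {"translation": [0,0,0],"twist": [0,0,6.26],"gripper": 0},
    {"translation": [0,0,0],"twist": [0,0,6.26],"gripper": 0},
    {"translation": [0,0,0],"twist": [0,0,6.26],"gripper": 0},
    {"translation": [0.005,-0.02,0],"twist": [0,0,0],"gripper": 0},
    {"translation": [0.005,-0.033,0],"twist": [0,0,0],"gripper": 0},
    {"translation": [0.005,-0.033,0],"twist": [0,0,0],"gripper": 0},
    {"translation": [0.005,-0.033,0],"twist": [0,0,0],"gripper": 0},
    {"translation": [0.005,-0.033,0],"twist": [0,0,0],"gripper": 0},
    {"translation": [0.005,-0.033,0],"twist": [0,0,0],"gripper": 0},
    {"translation": [0.005,-0.033,0],"twist": [0,0,0],"gripper": 0}
  ]
}}

```text
clock: 1.1
position: [0.2462, -0.3236, 0.2572]
tcp_rot: [-3.141, 0.0, -0.258]
ft_force: [0.9, 0.4, 1.0]
grip_width: 0.01
grip_force: 0.0
```

Call:
{"fn": "jog_arm", "kwargs": {
  "steps": [
    {"translation": [0.005,-0.033,0],"twist": [0,0,0],"gripper": 0},
    {"translation": [0.005,-0.033,0],"twist": [0,0,0],"gripper": 0},
    {"translation": [0.005,-0.033,0],"twist": [0,0,0],"gripper": 0},
    {"translation": [0.005,-0.033,0],"twist": [0,0,0],"gripper": 0},
    {"translation": [0.005,-0.033,0],"twist": [0,0,0],"gripper": 0},
    {"translation": [0.005,-0.033,0],"twist": [0,0,0],"gripper": 0},
    {"translation": [0.005,-0.033,0],"twist": [0,0,0],"gripper": 0},
    {"translation": [0.005,-0.033,0],"twist": [0,0,0],"gripper": 0},
    {"translation": [0.005,-0.033,0],"twist": [0,0,0],"gripper": 0},
    {"translation": [0.005,-0.033,0],"twist": [0,0,0],"gripper": 0},
    {"translation": [0.005,-0.033,0],"twist": [0,0,0],"gripper": 0},
    {"translation": [0.005,-0.02,0],"twist": [0,0,0],"gripper": 0}
  ]
}}

```text
clock: 2.1
position: [0.4018, 0.0324, 0.2573]
tcp_rot: [-3.141, 0.0, -0.256]
ft_force: [-0.1, -1.1, 0.7]
grip_width: 0.0002
grip_force: 0.0
```

Call:
{"fn": "jog_arm", "kwargs": {
  "steps": [
    {"translation": [0,0,0],"twist": [0,6,0],"gripper": 0},
    {"translation": [0,0,0],"twist": [0,6,0],"gripper": 0},
    {"translation": [0,0,0],"twist": [0,6,0],"gripper": 0},
    {"translation": [0,0,0],"twist": [0,6,0],"gripper": 0},
    {"translation": [0,0,0],"twist": [0,6,0],"gripper": 0},
    {"translation": [0,0,0],"twist": [0,0,0],"gripper": 0},
    {"translation": [0,0,0],"twist": [0,0,0],"gripper": 0}
  ]
}}

```text
clock: 2.68
position: [0.4009, 0.03, 0.2573]
tcp_rot: [3.141, -0.52, -0.257]
ft_force: [0.2, -0.8, -0.1]
grip_width: 0.0006
grip_force: 0.0
```

```bash
python3 - <<'E'
from h import *
s=read_state();p=s["position"];print(s["clock"],p,s["tcp_rot"],s["q"],s["ft_force"],s["grip_width"])
from scipy.spatial.transform import Rotation as Q
print(Q.from_euler("xyz",s["tcp_rot"]).as_matrix())
u=np.array([.967,-.255]);v=np.array([.255,.967]);d=np.array([.508,.072])-p[:2];print("u,v to pad",d@u,d@v)
E
```

```text
2.6833 [0.40091494 0.02998159 0.25730943] [ 3.1414781  -0.52041343 -0.2572694 ] [-0.20682688 -0.05423348  1.9458166  -0.03775484  0.73050431  1.64269744] [ 0.21333384 -0.80398662 -0.12533656] 0.0006477282383537664
[[ 8.39059089e-01 -2.54495861e-01  4.80844780e-01]
 [-2.20756298e-01 -9.67073858e-01 -1.26628631e-01]
 [ 4.97238879e-01  9.93899191e-05 -8.67613674e-01]]
u,v to pad 0.09283656081847165 0.06793849605243969
```

Call:
{"fn": "jog_arm", "kwargs": {
  "steps": [
    {"translation": [0,-0.02,0],"twist": [0,0,0],"gripper": 0},
    {"translation": [0,-0.028,0],"twist": [0,0,0],"gripper": 0},
    {"translation": [0,-0.02,0],"twist": [0,0,0],"gripper": 0},
    {"translation": [0,0,0.02],"twist": [0,0,0],"gripper": 0},
    {"translation": [0,0,0.025],"twist": [0,0,0],"gripper": 0},
    {"translation": [0,0,0.025],"twist": [0,0,0],"gripper": 0},
    {"translation": [0,0,0.025],"twist": [0,0,0],"gripper": 0},
    {"translation": [0,0,0.025],"twist": [0,0,0],"gripper": 0},
    {"translation": [0,0,0.025],"twist": [0,0,0],"gripper": 0},
    {"translation": [0,0,0.02],"twist": [0,0,0],"gripper": 0},
    {"translation": [0,0,0.013],"twist": [0,0,0],"gripper": 0},
    {"translation": [0,0,0],"twist": [0,0,0],"gripper": 0}
  ]
}}

```text
clock: 3.68
position: [0.5062, 0.0719, 0.1007]
tcp_rot: [3.139, -0.518, -0.258]
ft_force: [-0.9, -0.2, -0.5]
grip_width: 0.0005
grip_force: 0.0
```

```bash
python3 - <<'E'
from h import *
s=read_state();p=s["position"];print(s["clock"],p,s["tcp_rot"],s["ft_force"])
u=np.array([.967,-.255]);v=np.array([.255,.967]);d=np.array([.508,.072])-p[:2];print("u,v to pad",d@u,d@v)
from scipy.spatial.transform import Rotation as Q
R=Q.from_euler("xyz",s["tcp_rot"]).as_matrix()
I=[get_image(n)[:,:,::-1].copy() for n in("top","side")]
tip=p+R@[-.009,0,.019];print(tip)
o=[]
for n,i in zip(("top","side"),I):
    a=proj(n,tip);b=proj(n,[.508,.072,.042]);print(n,a,b)
    x,y=(b-55).astype(int);o.append(cv2.resize(i[y:y+110,x:x+110],(396,396),interpolation=2))
    for q,c in((a,(0,0,255)),(b,(0,255,0))):cv2.circle(o[-1],tuple(int(k) for k in (q-[x,y])*3.6),3,c,-1)
cv2.imwrite("pics/d.png",np.hstack(o))
E
```

```text
3.6833 [0.50622007 0.07189451 0.10074693] [ 3.13912185 -0.5182822  -0.25840291] [-0.88745504 -0.15735929 -0.49663061]
u,v to pad 0.001694292588278073 0.000555895830308866
[0.50774945 0.07144171 0.07978372]
top [260.1562717  240.57282302] [260.49655647 240.73801458]
side [253.42192469 239.33825845] [253.83863087 247.84986751]
```

View pics/d.png

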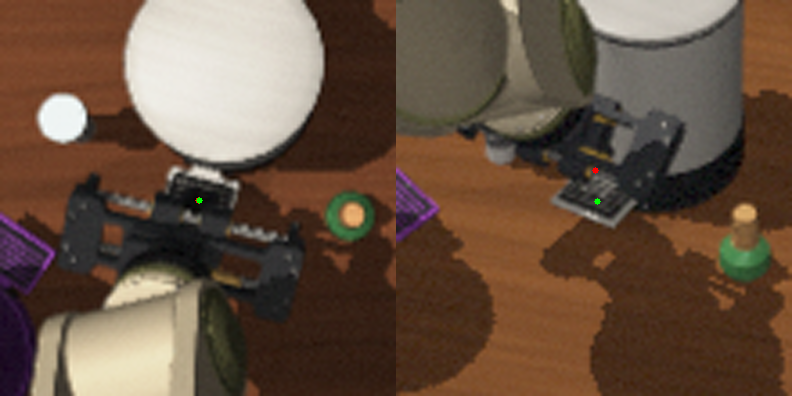

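The top view shows the closed fingertips over the pad. The projected tip is at (260,241), within a pixel of the pad. The flashlight and stopper are clear of the gripper. Next I descend to just above the pad.

Call:
{"fn": "jog_arm", "kwargs": {
  "steps": [
    {"translation": [-0.002,0,0.0028],"twist": [0,0,0],"gripper": 0},
    {"translation": [-0.002,0,0.0028],"twist": [0,0,0],"gripper": 0},
    {"translation": [-0.002,0,0.0028],"twist": [0,0,0],"gripper": 0},
    {"translation": [-0.002,0,0.0028],"twist": [0,0,0],"gripper": 0},
    {"translation": [-0.002,0,0.0028],"twist": [0,0,0],"gripper": 0},
    {"translation": [-0.002,0,0.0028],"twist": [0,0,0],"gripper": 0},
    {"translation": [-0.002,0,0.0028],"twist": [0,0,0],"gripper": 0},
    {"translation": [-0.002,0,0.0028],"twist": [0,0,0],"gripper": 0},
    {"translation": [-0.002,0,0.0028],"twist": [0,0,0],"gripper": 0},
    {"translation": [-0.001,0,0.0018],"twist": [0,0,0],"gripper": 0},
    {"translation": [0,0,0],"twist": [0,0,0],"gripper": 0}
  ]
}}

```text
clock: 4.7
position: [0.5019, 0.0736, 0.0699]
tcp_rot: [3.141, -0.523, -0.257]
ft_force: [-0.1, 0.4, 0.7]
grip_width: 0.0003
grip_force: 0.0
```

Call:
{"fn": "jog_arm", "kwargs": {
  "steps": [
    {"translation": [-0.0005,0,0.00087],"twist": [0,0,0],"gripper": 0},
    {"translation": [-0.0005,0,0.00087],"twist": [0,0,0],"gripper": 0},
    {"translation": [-0.0005,0,0.00087],"twist": [0,0,0],"gripper": 0},
    {"translation": [-0.0005,0,0.00087],"twist": [0,0,0],"gripper": 0},
    {"translation": [-0.0005,0,0.00087],"twist": [0,0,0],"gripper": 0},
    {"translation": [-0.0005,0,0.00087],"twist": [0,0,0],"gripper": 0},
    {"translation": [-0.0005,0,0.00087],"twist": [0,0,0],"gripper": 0},
    {"translation": [-0.0005,0,0.00087],"twist": [0,0,0],"gripper": 0}
  ]
}}

```text
clock: 5.37
position: [0.502, 0.0737, 0.0627]
tcp_rot: [-3.141, -0.524, -0.257]
ft_force: [-4.3, -0.4, 8.2]
grip_width: 0.0007
grip_force: 3.4
```

Call:
{"fn": "jog_arm", "kwargs": {
  "steps": [
    {"translation": [-0.0006,0,0.0008],"twist": [0,0,0],"gripper": 0},
    {"translation": [-0.0006,0,0.0008],"twist": [0,0,0],"gripper": 0},
    {"translation": [-0.0006,0,0.0008],"twist": [0,0,0],"gripper": 0},
    {"translation": [-0.0006,0,0.0008],"twist": [0,0,0],"gripper": 0},
    {"translation": [-0.0006,0,0.0008],"twist": [0,0,0],"gripper": 0},
    {"translation": [-0.0006,0,0.0008],"twist": [0,0,0],"gripper": 0}
  ]
}}

```text
clock: 5.87
position: [0.502, 0.0744, 0.0581]
tcp_rot: [3.139, -0.522, -0.257]
ft_force: [-4.1, -2.7, 7.2]
grip_width: 0.0004
grip_force: 3.3
```

```bash
python3 - <<'E'
from h import *
s=read_state();print(s["position"],s["ft_force"],s["moment"])
I=[get_image(n)[:,:,::-1] for n in("top","side")]
cv2.imwrite("pics/e.png",np.hstack([cv2.resize(i[140:270,195:325],(396,396),interpolation=2) for i in I]))
E
```

```text
[0.50197578 0.0743857  0.05814274] [-4.08617265 -2.72088839  7.19711009] [-0.46577038  0.23473503 -0.27422204]
```

View pics/e.png

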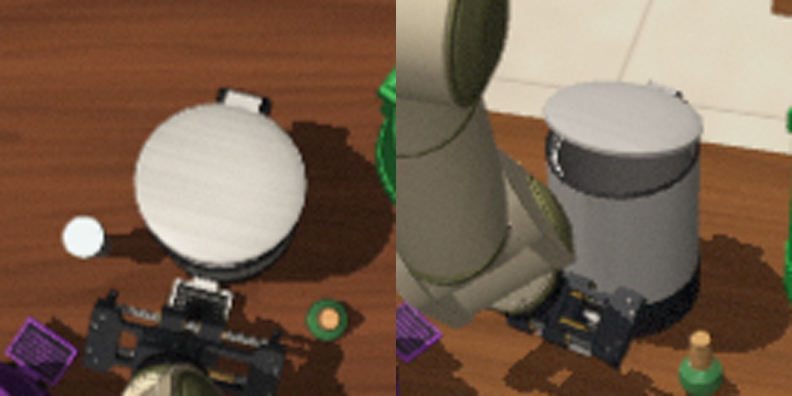

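The lid is partly open (dark gap under it at about (620,170) in the right crop) and nothing else has moved. I keep pressing down.

Call:
{"fn": "jog_arm", "kwargs": {
  "steps": [
    {"translation": [-0.0006,0,0.001],"twist": [0,0,0],"gripper": 0},
    {"translation": [-0.0006,0,0.001],"twist": [0,0,0],"gripper": 0},
    {"translation": [-0.0006,0,0.001],"twist": [0,0,0],"gripper": 0},
    {"translation": [-0.0006,0,0.001],"twist": [0,0,0],"gripper": 0},
    {"translation": [-0.0006,0,0.001],"twist": [0,0,0],"gripper": 0},
    {"translation": [-0.0006,0,0.001],"twist": [0,0,0],"gripper": 0},
    {"translation": [-0.0006,0,0.001],"twist": [0,0,0],"gripper": 0},
    {"translation": [-0.0006,0,0.001],"twist": [0,0,0],"gripper": 0},
    {"translation": [-0.0006,0,0.001],"twist": [0,0,0],"gripper": 0},
    {"translation": [-0.0006,0,0.001],"twist": [0,0,0],"gripper": 0}
  ]
}}

```text
clock: 6.8
position: [0.504, 0.0766, 0.0503]
tcp_rot: [3.133, -0.517, -0.258]
ft_force: [-3.3, -2.8, 6.1]
grip_width: 0.0008
grip_force: 3.1
```

Call:
{"fn": "jog_arm", "kwargs": {
  "steps": [
    {"translation": [-0.0005,0,0.0009],"twist": [0,0,0],"gripper": 0},
    {"translation": [-0.0005,0,0.0009],"twist": [0,0,0],"gripper": 0},
    {"translation": [-0.0005,0,0.0009],"twist": [0,0,0],"gripper": 0},
    {"translation": [-0.0005,0,0.0009],"twist": [0,0,0],"gripper": 0},
    {"translation": [-0.0005,0,0.0009],"twist": [0,0,0],"gripper": 0}
  ]
}}

```text
clock: 7.22
position: [0.5049, 0.0776, 0.0468]
tcp_rot: [3.13, -0.514, -0.258]
ft_force: [-3.8, -2.4, 5.5]
grip_width: 0.0002
grip_force: 2.8
```

Call:
{"fn": "jog_arm", "kwargs": {
  "steps": [
    {"translation": [0,0,0],"twist": [0,0,0],"gripper": 0},
    {"translation": [0,0,0],"twist": [0,0,0],"gripper": 0}
  ]
}}

```text
clock: 7.38
position: [0.5051, 0.0778, 0.0467]
tcp_rot: [3.131, -0.515, -0.258]
ft_force: [-2.8, -1.9, 4.1]
grip_width: 0.0001
grip_force: 2.1
```

Call:
{"fn": "jog_arm", "kwargs": {
  "steps": [
    {"translation": [-0.002,0.0005,0.001],"twist": [0,0,0],"gripper": 0},
    {"translation": [-0.002,0.0005,0.001],"twist": [0,0,0],"gripper": 0},
    {"translation": [0,0,0],"twist": [0,0,0],"gripper": 0}
  ]
}}

```text
clock: 7.63
position: [0.5044, 0.0787, 0.045]
tcp_rot: [3.129, -0.515, -0.258]
ft_force: [1.5, -2.7, 3.4]
grip_width: 0.0003
grip_force: 2.0
```

```bash
python3 - <<'E'
from h import *
s=read_state();print(s)
I=[get_image(n)[:,:,::-1] for n in("top","side")]
cv2.imwrite("pics/f.png",np.hstack([cv2.resize(i[120:300,170:350],(396,396),interpolation=2) for i in I]))
E
```

```text
{'clock': 7.6333, 'q': array([-0.01784629,  0.53515771,  1.98911396, -0.835611  ,  0.17442063,
        2.60894313]), 'qvel': array([-0.0013804 , -0.00085544, -0.00066264,  0.0285743 ,  0.00074513,
       -0.03009917]), 'joint_torque': array([  1.47469562, -36.29160762,  -7.4282147 ,  -0.2059099 ,
        -0.67561805,   0.2531513 ]), 'position': array([0.50440474, 0.0787302 , 0.04503544]), 'tcp_rot': array([ 3.12948381, -0.51457961, -0.25778564]), 'ft_force': array([ 1.49989774, -2.67778915,  3.44111928]), 'moment': array([-0.34733159, -0.31067554, -0.13424077]), 'grip_force': 2.0362744544399902, 'grip_width': 0.0002713579667629944}
```

View pics/f.png

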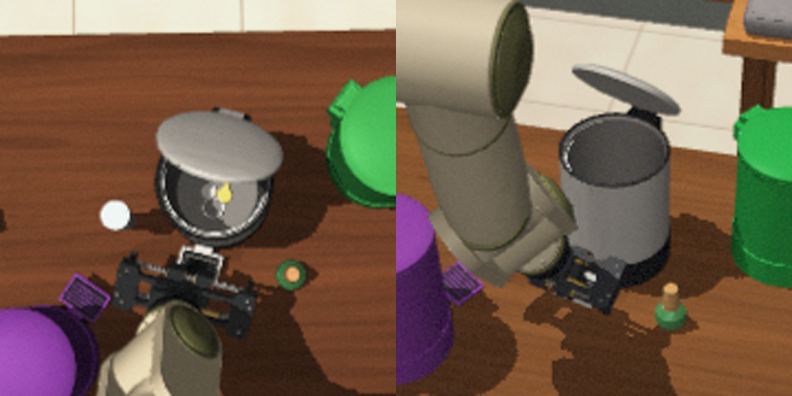

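The lid is about halfway open and the hand is clear of the flashlight and stopper. However, q5 is 0.174, right at its lower limit of 0.17, which is why the pose drifts. I reduce the lean about the fingertip so the wrist has room.

Call:
{"fn": "jog_arm", "kwargs": {
  "steps": [
    {"translation": [0.0003,0,0.0002],"twist": [0,-1,0],"gripper": 0},
    {"translation": [0.0003,0,0.0002],"twist": [0,-1,0],"gripper": 0},
    {"translation": [0.0003,0,0.0002],"twist": [0,-1,0],"gripper": 0},
    {"translation": [0.0003,0,0.0002],"twist": [0,-1,0],"gripper": 0},
    {"translation": [0,0,0],"twist": [0,0,0],"gripper": 0}
  ]
}}

```text
clock: 8.15
position: [0.5056, 0.0784, 0.0448]
tcp_rot: [3.13, -0.444, -0.259]
ft_force: [0.9, -0.3, 5.0]
grip_width: 0.0001
grip_force: 2.4
```

```bash
cat > st.py <<'E'
from h import *
from scipy.spatial.transform import Rotation as Q
s=read_state();p=s["position"];R=Q.from_euler("xyz",s["tcp_rot"]).as_matrix()
tip=p+R@[-.009,0,.019];d=tip[:2]-[.508,.072]
print(s["clock"],"q",s["q"].round(3),"rot",s["tcp_rot"].round(3),"F",s["ft_force"].round(1),"tip u,v,z mm",(1e3*np.array([d@[.967,-.255],d@[.255,.967],tip[2]])).round(1))
E
python3 st.py
```

```text
8.15 q [-0.027  0.531  1.946 -0.444  0.258  2.213] rot [ 3.13  -0.444 -0.259] F [ 0.9 -0.3  5. ] tip u,v,z mm [-4.   5.3 23.7]
```

Call:
{"fn": "jog_arm", "kwargs": {
  "steps": [
    {"translation": [0.0003,0,0.0002],"twist": [0,-1,0],"gripper": 0},
    {"translation": [0.0003,0,0.0002],"twist": [0,-1,0],"gripper": 0},
    {"translation": [0.0003,0,0.0002],"twist": [0,-1,0],"gripper": 0},
    {"translation": [0.0003,0,0.0002],"twist": [0,-1,0],"gripper": 0},
    {"translation": [-0.0004,0,0.0009],"twist": [0,0,0],"gripper": 0},
    {"translation": [-0.0004,0,0.0009],"twist": [0,0,0],"gripper": 0},
    {"translation": [-0.0004,0,0.0009],"twist": [0,0,0],"gripper": 0},
    {"translation": [-0.0004,0,0.0009],"twist": [0,0,0],"gripper": 0},
    {"translation": [-0.0004,0,0.0009],"twist": [0,0,0],"gripper": 0},
    {"translation": [0,0,0],"twist": [0,0,0],"gripper": 0}
  ]
}}

```text
clock: 8.98
position: [0.5062, 0.0781, 0.0391]
tcp_rot: [3.13, -0.373, -0.259]
ft_force: [2.9, -0.9, 3.6]
grip_width: 0.0005
grip_force: 1.8
```

```bash
python3 st.py
```

```text
8.9833 q [-0.036  0.541  1.908 -0.28   0.342  2.044] rot [ 3.13  -0.373 -0.259] F [ 2.9 -0.9  3.6] tip u,v,z mm [-4.8  5.2 18.2]
```

Call:
{"fn": "jog_arm", "kwargs": {
  "steps": [
    {"translation": [-0.0002,0,0.0005],"twist": [0,0,0],"gripper": 0},
    {"translation": [-0.0002,0,0.0005],"twist": [0,0,0],"gripper": 0},
    {"translation": [-0.0002,0,0.0005],"twist": [0,0,0],"gripper": 0},
    {"translation": [-0.0002,0,0.0005],"twist": [0,0,0],"gripper": 0},
    {"translation": [0,0,0],"twist": [0,0,0],"gripper": 0}
  ]
}}

```text
clock: 9.4
position: [0.5059, 0.078, 0.0369]
tcp_rot: [3.13, -0.373, -0.26]
ft_force: [2.7, 0.3, 2.9]
grip_width: 0.0006
grip_force: 1.6
```

```bash
python3 st.py; python3 - <<'E'
from h import *
I=[get_image(n)[:,:,::-1] for n in("top","side")]
cv2.imwrite("pics/g.png",np.hstack([cv2.resize(i[110:270,190:350],(396,396),interpolation=2) for i in I]))
E
```

```text
9.4 q [-0.036  0.546  1.91  -0.284  0.337  2.048] rot [ 3.13  -0.373 -0.26 ] F [2.7 0.3 2.9] tip u,v,z mm [-5.   5.1 16. ]
```

View pics/g.png

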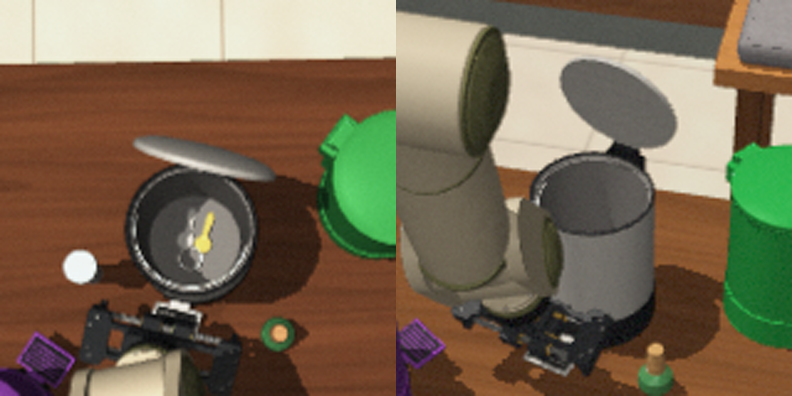

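The lid stands nearly upright and the keys show inside at about (200,235). The hard stop has not been reached yet, so I press a little further.

Call:
{"fn": "jog_arm", "kwargs": {
  "steps": [
    {"translation": [-0.0002,0,0.0005],"twist": [0,0,0],"gripper": 0},
    {"translation": [-0.0002,0,0.0005],"twist": [0,0,0],"gripper": 0},
    {"translation": [0,0,0],"twist": [0,0,0],"gripper": 0}
  ]
}}

```text
clock: 9.75
position: [0.506, 0.0781, 0.0366]
tcp_rot: [3.13, -0.374, -0.259]
ft_force: [-2.0, 0.3, 12.1]
grip_width: 0.0002
grip_force: 6.2
```

Call:
{"fn": "jog_arm", "kwargs": {
  "steps": [
    {"translation": [-0.0002,0,0.0005],"twist": [0,0,0],"gripper": 0},
    {"translation": [-0.0002,0,0.0005],"twist": [0,0,0],"gripper": 0},
    {"translation": [0,0,0],"twist": [0,0,0],"gripper": 0}
  ]
}}

```text
clock: 10.0
position: [0.5061, 0.0781, 0.0363]
tcp_rot: [3.13, -0.375, -0.259]
ft_force: [-5.5, 0.4, 22.1]
grip_width: 0.0008
grip_force: 11.7
```

The pedal is on the hard stop. I ease off slightly and hold.

Call:
{"fn": "jog_arm", "kwargs": {
  "steps": [
    {"translation": [0.0002,0,-0.0005],"twist": [0,0,0],"gripper": 0},
    {"translation": [0,0,0],"twist": [0,0,0],"gripper": 0},
    {"translation": [0,0,0],"twist": [0,0,0],"gripper": 0},
    {"translation": [0,0,0],"twist": [0,0,0],"gripper": 0},
    {"translation": [0,0,0],"twist": [0,0,0],"gripper": 0},
    {"translation": [0,0,0],"twist": [0,0,0],"gripper": 0},
    {"translation": [0,0,0],"twist": [0,0,0],"gripper": 0},
    {"translation": [0,0,0],"twist": [0,0,0],"gripper": 0},
    {"translation": [0,0,0],"twist": [0,0,0],"gripper": 0},
    {"translation": [0,0,0],"twist": [0,0,0],"gripper": 0},
    {"translation": [0,0,0],"twist": [0,0,0],"gripper": 0},
    {"translation": [0,0,0],"twist": [0,0,0],"gripper": 0}
  ]
}}

```text
clock: 11.0
position: [0.506, 0.0781, 0.0364]
tcp_rot: [3.13, -0.374, -0.259]
ft_force: [-3.5, 0.6, 16.8]
grip_width: 0.0004
grip_force: 8.6
```

Call:
{"fn": "jog_arm", "kwargs": {
  "steps": [
    {"translation": [0,0,0],"twist": [0,0,0],"gripper": 0},
    {"translation": [0,0,0],"twist": [0,0,0],"gripper": 0},
    {"translation": [0,0,0],"twist": [0,0,0],"gripper": 0},
    {"translation": [0,0,0],"twist": [0,0,0],"gripper": 0},
    {"translation": [0,0,0],"twist": [0,0,0],"gripper": 0},
    {"translation": [0,0,0],"twist": [0,0,0],"gripper": 0},
    {"translation": [0,0,0],"twist": [0,0,0],"gripper": 0},
    {"translation": [0,0,0],"twist": [0,0,0],"gripper": 0},
    {"translation": [0,0,0],"twist": [0,0,0],"gripper": 0},
    {"translation": [0,0,0],"twist": [0,0,0],"gripper": 0},
    {"translation": [0,0,0],"twist": [0,0,0],"gripper": 0},
    {"translation": [0,0,0],"twist": [0,0,0],"gripper": 0}
  ]
}}

```text
clock: 12.0
position: [0.5061, 0.0781, 0.0365]
tcp_rot: [3.13, -0.375, -0.259]
ft_force: [-4.4, -0.1, 18.2]
grip_width: 0.0003
grip_force: 8.6
```

Call:
{"fn": "jog_arm", "kwargs": {
  "steps": [
    {"translation": [0,0,0],"twist": [0,0,0],"gripper": 0},
    {"translation": [0,0,0],"twist": [0,0,0],"gripper": 0},
    {"translation": [0,0,0],"twist": [0,0,0],"gripper": 0},
    {"translation": [0,0,0],"twist": [0,0,0],"gripper": 0},
    {"translation": [0,0,0],"twist": [0,0,0],"gripper": 0},
    {"translation": [0,0,0],"twist": [0,0,0],"gripper": 0},
    {"translation": [0,0,0],"twist": [0,0,0],"gripper": 0},
    {"translation": [0,0,0],"twist": [0,0,0],"gripper": 0},
    {"translation": [0,0,0],"twist": [0,0,0],"gripper": 0},
    {"translation": [0,0,0],"twist": [0,0,0],"gripper": 0},
    {"translation": [0,0,0],"twist": [0,0,0],"gripper": 0},
    {"translation": [0,0,0],"twist": [0,0,0],"gripper": 0}
  ]
}}

```text
clock: 13.0
position: [0.506, 0.078, 0.0364]
tcp_rot: [3.13, -0.374, -0.259]
ft_force: [-3.2, 0.8, 16.1]
grip_width: 0.0001
grip_force: 8.6
```

```bash
python3 st.py
```

```text
13.0 q [-0.036  0.547  1.911 -0.288  0.333  2.052] rot [ 3.13  -0.374 -0.259] F [-3.2  0.8 16.1] tip u,v,z mm [-4.9  5.1 15.5]
```

Now the slow release, about 8 mm/s straight up.

Call:
{"fn": "jog_arm", "kwargs": {
  "steps": [
    {"translation": [0.00026,0,-0.00065],"twist": [0,0,0],"gripper": 0},
    {"translation": [0.00026,0,-0.00065],"twist": [0,0,0],"gripper": 0},
    {"translation": [0.00026,0,-0.00065],"twist": [0,0,0],"gripper": 0},
    {"translation": [0.00026,0,-0.00065],"twist": [0,0,0],"gripper": 0},
    {"translation": [0.00026,0,-0.00065],"twist": [0,0,0],"gripper": 0},
    {"translation": [0.00026,0,-0.00065],"twist": [0,0,0],"gripper": 0},
    {"translation": [0.00026,0,-0.00065],"twist": [0,0,0],"gripper": 0},
    {"translation": [0.00026,0,-0.00065],"twist": [0,0,0],"gripper": 0},
    {"translation": [0.00026,0,-0.00065],"twist": [0,0,0],"gripper": 0},
    {"translation": [0.00026,0,-0.00065],"twist": [0,0,0],"gripper": 0},
    {"translation": [0.00026,0,-0.00065],"twist": [0,0,0],"gripper": 0},
    {"translation": [0.00026,0,-0.00065],"twist": [0,0,0],"gripper": 0}
  ]
}}

```text
clock: 14.0
position: [0.5059, 0.0781, 0.0439]
tcp_rot: [3.129, -0.372, -0.259]
ft_force: [-2.1, -0.3, 3.5]
grip_width: 0.0004
grip_force: 1.6
```

Call:
{"fn": "jog_arm", "kwargs": {
  "steps": [
    {"translation": [0.00026,0,-0.00065],"twist": [0,0,0],"gripper": 0},
    {"translation": [0.00026,0,-0.00065],"twist": [0,0,0],"gripper": 0},
    {"translation": [0.00026,0,-0.00065],"twist": [0,0,0],"gripper": 0},
    {"translation": [0.00026,0,-0.00065],"twist": [0,0,0],"gripper": 0},
    {"translation": [0.00026,0,-0.00065],"twist": [0,0,0],"gripper": 0},
    {"translation": [0.00026,0,-0.00065],"twist": [0,0,0],"gripper": 0}
  ]
}}

```text
clock: 14.5
position: [0.5061, 0.0781, 0.0482]
tcp_rot: [3.13, -0.373, -0.259]
ft_force: [-2.4, -0.2, 3.7]
grip_width: 0.0003
grip_force: 1.9
```

```bash
python3 st.py
```

```text
14.5 q [-0.036  0.523  1.901 -0.26   0.368  2.024] rot [ 3.13  -0.373 -0.259] F [-2.4 -0.2  3.7] tip u,v,z mm [-4.8  5.2 27.2]
```

Call:
{"fn": "jog_arm", "kwargs": {
  "steps": [
    {"translation": [0.00024,0,-0.0006],"twist": [0,0,0],"gripper": 0},
    {"translation": [0.00024,0,-0.0006],"twist": [0,0,0],"gripper": 0},
    {"translation": [0.00024,0,-0.0006],"twist": [0,0,0],"gripper": 0},
    {"translation": [0.00024,0,-0.0006],"twist": [0,0,0],"gripper": 0},
    {"translation": [0.00024,0,-0.0006],"twist": [0,0,0],"gripper": 0},
    {"translation": [0.00024,0,-0.0006],"twist": [0,0,0],"gripper": 0},
    {"translation": [0.00024,0,-0.0006],"twist": [0,0,0],"gripper": 0},
    {"translation": [0.00024,0,-0.0006],"twist": [0,0,0],"gripper": 0},
    {"translation": [0.00024,0,-0.0006],"twist": [0,0,0],"gripper": 0},
    {"translation": [0.00024,0,-0.0006],"twist": [0,0,0],"gripper": 0},
    {"translation": [0.00024,0,-0.0006],"twist": [0,0,0],"gripper": 0},
    {"translation": [0.00024,0,-0.0006],"twist": [0,0,0],"gripper": 0}
  ]
}}

```text
clock: 15.5
position: [0.5066, 0.0781, 0.0561]
tcp_rot: [3.13, -0.374, -0.26]
ft_force: [-0.8, -1.8, 4.2]
grip_width: 0.0005
grip_force: 2.3
```

Call:
{"fn": "jog_arm", "kwargs": {
  "steps": [
    {"translation": [0.00024,0,-0.0006],"twist": [0,0,0],"gripper": 0},
    {"translation": [0.00024,0,-0.0006],"twist": [0,0,0],"gripper": 0},
    {"translation": [0.00024,0,-0.0006],"twist": [0,0,0],"gripper": 0},
    {"translation": [0.00024,0,-0.0006],"twist": [0,0,0],"gripper": 0},
    {"translation": [0.00024,0,-0.0006],"twist": [0,0,0],"gripper": 0},
    {"translation": [0.00024,0,-0.0006],"twist": [0,0,0],"gripper": 0},
    {"translation": [0.00024,0,-0.0006],"twist": [0,0,0],"gripper": 0},
    {"translation": [0.00024,0,-0.0006],"twist": [0,0,0],"gripper": 0},
    {"translation": [0.00024,0,-0.0006],"twist": [0,0,0],"gripper": 0},
    {"translation": [0.00024,0,-0.0006],"twist": [0,0,0],"gripper": 0},
    {"translation": [0.00024,0,-0.0006],"twist": [0,0,0],"gripper": 0},
    {"translation": [0.00024,0,-0.0006],"twist": [0,0,0],"gripper": 0}
  ]
}}

```text
clock: 16.5
position: [0.5066, 0.0784, 0.0638]
tcp_rot: [3.13, -0.374, -0.26]
ft_force: [3.9, -1.2, 4.3]
grip_width: 0.0005
grip_force: 2.3
```

```bash
python3 st.py
```

```text
16.5 q [-0.035  0.491  1.886 -0.233  0.412  1.995] rot [ 3.13  -0.374 -0.26 ] F [ 3.9 -1.2  4.3] tip u,v,z mm [-4.5  5.6 42.8]
```

Call:
{"fn": "jog_arm", "kwargs": {
  "steps": [
    {"translation": [0.0002,0,-0.0005],"twist": [0,0,0],"gripper": 0},
    {"translation": [0.0002,0,-0.0005],"twist": [0,0,0],"gripper": 0},
    {"translation": [0.0002,0,-0.0005],"twist": [0,0,0],"gripper": 0},
    {"translation": [0.0002,0,-0.0005],"twist": [0,0,0],"gripper": 0},
    {"translation": [0.0002,0,-0.0005],"twist": [0,0,0],"gripper": 0},
    {"translation": [0.0002,0,-0.0005],"twist": [0,0,0],"gripper": 0},
    {"translation": [0.0002,0,-0.0005],"twist": [0,0,0],"gripper": 0},
    {"translation": [0.0002,0,-0.0005],"twist": [0,0,0],"gripper": 0},
    {"translation": [0.0002,0,-0.0005],"twist": [0,0,0],"gripper": 0},
    {"translation": [0.0002,0,-0.0005],"twist": [0,0,0],"gripper": 0}
  ]
}}

```text
clock: 17.33
position: [0.5063, 0.0783, 0.069]
tcp_rot: [3.13, -0.373, -0.259]
ft_force: [-1.2, 0.1, 0.2]
grip_width: 0.0007
grip_force: 0.0
```

```bash
python3 st.py; python3 - <<'E'
from h import *
I=[get_image(n)[:,:,::-1] for n in("top","side")]
cv2.imwrite("pics/i.png",np.hstack([cv2.resize(i[110:270,190:350],(396,396),interpolation=2) for i in I]))
E
```

```text
17.3333 q [-0.035  0.481  1.881 -0.226  0.427  1.986] rot [ 3.13  -0.373 -0.259] F [-1.2  0.1  0.2] tip u,v,z mm [-4.7  5.4 48. ]
```

View pics/i.png

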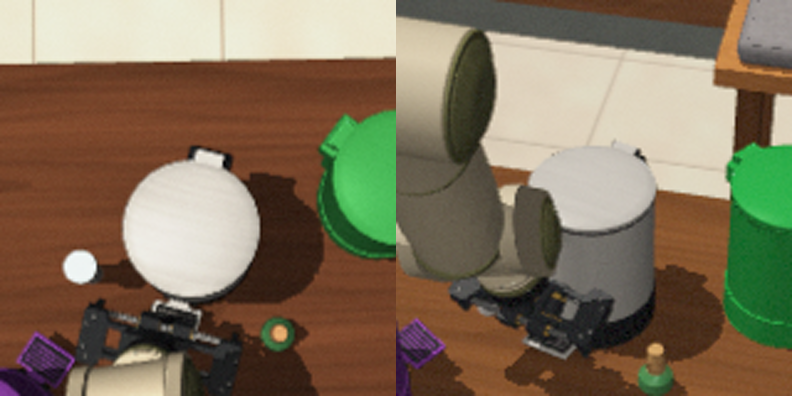

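The lid is shut at about (190,230), no contact force is left, and the flashlight and stopper stand in place. I draw the hand back along the tool axis.

Call:
{"fn": "jog_arm", "kwargs": {
  "steps": [
    {"translation": [0,0,-0.005],"twist": [0,0,0],"gripper": 0},
    {"translation": [0,0,-0.01],"twist": [0,0,0],"gripper": 0},
    {"translation": [0,0,-0.015],"twist": [0,0,0],"gripper": 0},
    {"translation": [0,0,-0.015],"twist": [0,0,0],"gripper": 0},
    {"translation": [0,0,-0.015],"twist": [0,0,0],"gripper": 0},
    {"translation": [0,0,-0.015],"twist": [0,0,0],"gripper": 0},
    {"translation": [0,0,-0.01],"twist": [0,0,0],"gripper": 0},
    {"translation": [0,0,-0.005],"twist": [0,0,0],"gripper": 0},
    {"translation": [0,0,0],"twist": [0,0,0],"gripper": 0},
    {"translation": [0,0,0],"twist": [0,0,0],"gripper": 0}
  ]
}}

```text
clock: 18.27
position: [0.4749, 0.0878, 0.153]
tcp_rot: [3.13, -0.373, -0.259]
ft_force: [0.2, 0.6, -0.4]
grip_width: 0.0003
grip_force: 0.0
```

```bash
python3 st.py; python3 -c "
from station import *
print(hand_in())"
```

```text
18.2667 q [-0.014  0.289  1.854 -0.167  0.645  1.935] rot [ 3.13  -0.373 -0.259] F [ 0.2  0.6 -0.4] tip u,v,z mm [-37.5   6.6 132. ]
the job is handed in; nothing more can be done
None
```

The job is handed in (no verdict came back): I held the pedal fully down with the lid wide open for about 3 s, let it up slowly until the lid was shut, and drew the hand clear; the bin, flashlight and stopper looked unmoved in the last pictures.

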